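# Clamp a tile in the edging jig

### The job

Push the tile gently along the bed of the wooden jig until its far end rests fully home against the end stop. Then turn the black clamp knob clockwise until it bites (resistance rises sharply), give it just another eighth of a turn (45 degrees) and let go. Do not overtighten it, and leave everything else on the table where it is.

Things in the scene. Friction and masses are not known exactly. Their poses are not given: they have to be found in the camera images.
- jig: Fixed jig that clamps a tile. Origin: on the table, under its wooden base; x runs along the bed towards the end stop, y across, z up. Base 200 x 110 x 18 mm, from x = -120 to +80 mm; its top, z = 18, is the bed. Two rails, 6 mm high, inner faces at y = -27.5 and +27.5, run from x = -110 to +60. A steel bridge over the bed at x = +35 carries the clamp screw.
- stop_face (a point): Foot of the end stop's face, on the bed at jig x = +60 mm, y = 0, z = 18; same axes as the jig. The stop is an aluminium block across the bed, 12 mm high, 75 mm wide. The steel bridge stands 25 mm before this point: 24 mm along x, 104 mm along y, underside at z = 55, top at z = 75 mm, open between posts at y = -40 and +40.
- tile: Loose tile, terracotta with a blue glazed face, 110 mm (its x) by 52 mm (its y) by 10 mm thick, about 125 g. Origin: centre of its underside. It lies on the bed between the rails, x along the jig's x, far end 20 to 50 mm short of the end stop. Fully home, its origin is at jig x = +5 mm and its near end at jig x = -50 mm. It slides easily, with about 1 N.
- knob_grip (a point): Point on the upright axis of the black knob, at jig x = +35 mm, y = 0, 113 mm above the table; its axes turn with the knob. The knob is a hub 38 mm across, its top 95 mm above the table, with a bar on it: 50 mm long (this point's x), 14 mm thick (its y), from 95 to 125 mm above the table. Clockwise from above tightens. It stays where left, so can be regripped.
- screw (a point): Fixed point on the clamp screw's axis, on top of the bridge, 75 mm above the table. The screw first runs free (0.05 N m of friction) for an unknown 45 to 120 degrees of knob turn; then it bites: the torque on the hand steps up to about 0.55 N m while turning, about 0.2 N m when it pauses in the grip, and rises slowly from there. Grip with 50 N or more. The bite is felt, not seen.
- pin: A rubber foot below the bridge presses on the tile. This is a small steel preload pin, 8 mm across, standing 4 mm proud of the bridge's top at jig x = +35, y = +40 mm; origin on its axis, 75 mm above the table. Past the bite it sinks 0.5 mm per radian of knob turn: steps far smaller than the error of this reading, so it is no guide to tightness.
- dish: small white bowl, 90 mm across, 30 mm high, standing beside the jig; leave alone
- hammer: hammer 240 mm long lying beside the jig; leave alone
- offcut: piece of glazed tile 60 x 45 x 8 mm lying beyond the jig; leave alone
- glue: white glue bottle, 60 mm across, 170 mm high; leave alone
- stack: stack of five 100 mm square tiles, 40 mm high; leave alone
Things that resemble listed ones, but are neither listed nor needed, are in the scene too. Leave any turquoise or yellow look-alike of the tile alone.

How it is judged:
By the outcome, as a careful person would: the job done as asked, in the order asked, and still so for the second after the job is handed in, with the robot touching nothing.
It also fails if it takes over 64 s, if anything falls off the work surface, if the arm or the gripper's body presses on something with over 40 N, if the wrist force passes 120 N, or if a joint passes its speed limit or range.

### The arm

A 6-joint arm with a two-finger parallel gripper is mounted at the origin on the work surface. World frame = base frame: x ahead of the robot, y to its left, z up, the work surface at z = 0. Lengths are in m, angles in degrees, forces in N, time in s.
With the tool pointing down it reaches from about 0.35 to 0.875 m from the base axis. Payload 4.2 kg.
Tool frame: the origin (TCP) lies at the very end of the fingers, on their centre line; the grasp point (between the pads) lies 19 mm behind it; z points along the fingers, y is the line along which they close (so a half turn about z gives the same grasp; the last joint's range is limited). The gripper opens to 87 mm and grips with 3 to 60 N. Pads are 19 mm wide; open, the fingers measure 117 mm over their backs; the gripper's body (75 mm by 190 mm) begins 51 mm behind the grasp point.
Start: joints at [89.072, 22.042, 0.453, 0, -68.411, -14.817], TCP at [0.17, 0.602, 0.223] pointing down, gripper open.
Joint ranges: [-179.83, 179.83], [-69.29, 118.12], [-61.27, 80.66], [-181.25, 117.63], [-171.15, -9.14], [-177.46, 177.46]. Speed limits (degrees/s): [159.86, 159.86, 180, 180, 180, 180].

### API

Orientations are given as a 3x3 rotation matrix whose columns are the frame's x, y, z axes.
In Python, from station import sense, cams, r gives the robot as it stands. The module is installed in compiled form; this text tells all that it offers.
- The arm moves only by the tool step_arm, never from a script. Its argument "targets" is text: rows parted by semicolons, each of 4 numbers parted by spaces: the shift along the tool's x, y, z in cm, then the turn about the tool's z in degrees. In form: x y z turn; .... A call has 1 to 12 rows; each row shifts and turns the commanded pose from where the row before left it, along the tool's axes as they then stand; what a row does not reach is not made up. A row lasts 1/12 s, in which the tool goes at most 41.7 mm and 7.16 degrees, less where a joint would pass 70% of its speed; a pose out of reach is approached as far as the arm can. A call with a gripper value outside its range is refused whole. "claw" is the finger opening in cm, from 0 to 8.7, set as the call begins (left out, the last holds). The fingers move at their own pace and stop on an object; the grip force is fixed at half the most. Time passes only in rows, so rows that do not move let the fingers close. It gives the time, the measured TCP pose, the force, the opening and the grip force at its end, in the units of the state.
- sense(): the state, without advancing time (a new reading comes with each control period).
- cams.capture(name): name is "scene" or "top"; returns a dict with "frame" (480x640x3 uint8, blue, green, red), "vertical_fov" (degrees; the focal length in pixels is half the picture's height over the tangent of half this angle, whatever the lens; pixels are square), "cx", "cy" (the principal point, pixels), "eye" and "rotation" of the camera in the world. Camera axes: x right, y down, z forward; pixel columns grow to the right and rows downward; lengths in m; the calibration is good to about 2 mm. A picture is of the moment at which its call begins. There is no depth.
- r.finish_job(): hands the job in; it is judged then, once.
The state is a dict: "time_s": time; "joints": joint angles; "joint_velocities": joint speeds; "effort": joint torques, N m; "tcp_pos": TCP position; "ee_rot": TCP orientation; "wrist_force": force on the tool from outside, world axes, zero at the start; "moment": the same for the moment, N m; "gripper_width": opening from 0.0 (shut) to 1.0 (fully open); "gripper_force": force on a finger pad.
Only numpy, scipy, OpenCV 4.12 (cv2) and the standard library are available. Lean on these libraries where they do the work, as an engineer would, in place of code of your own. Each camera call takes 0.05 s, during which the arm holds its last target. There are 200 camera calls.

## Working session

There is one attempt and no reset: what is moved stays moved. The work goes in short steps, Python scripts to look and compute and a tool call to move; the robot and the scene stay as the last step left them, time stands still between calls to the robot, and variables do not carry over. Pictures are saved under pics/ and viewed, at most 10 in all, crops included, and the job is handed in when it is done.

Besides the shell and the picture viewer there is one more tool, called after "Request:" in YAML: its name, and indented under it one key for each argument. step_arm: Moves the arm, as the interface text tells. Its arguments: {"type":"object","properties":{"targets":{"type":"string"},"claw":{"type":"number"}},"required":["targets"]}

```bash
mkdir -p pics; cat > h.py <<'E'
import numpy as np, cv2
from station import sense, cams, r
def cap(n):
    c=cams.capture(n); c['f']=240/np.tan(np.radians(c['vertical_fov']/2)); return c
def ray(c,u,v):
    d=np.array([(u-c['cx'])/c['f'],(v-c['cy'])/c['f'],1.]); return np.array(c['eye']),np.array(c['rotation'])@d
def plane(c,u,v,z):
    e,d=ray(c,u,v); return e+d*(z-e[2])/d[2]
def proj(c,p):
    q=np.array(c['rotation']).T@(np.array(p)-np.array(c['eye'])); return q[:2]/q[2]*c['f']+[c['cx'],c['cy']]
E
python3 - <<'E'
from h import *
for n in ("scene","top"):
    c=cap(n); cv2.imwrite(f"pics/{n}0.png",c['frame']); print(n,c['eye'],np.round(c['rotation'],3).tolist(),c['f'],c['cx'],c['cy'])
s=sense(); print({k:np.round(v,3).tolist() for k,v in s.items()})
E
```

```text
scene [1.32923259 0.41553594 0.63538275] [[-0.494, 0.454, -0.742], [0.869, 0.262, -0.419], [0.004, -0.852, -0.524]] 450.34453718682465 312.07699899731887 238.97233031365786
top [0.3627515  0.01585804 1.21397396] [[0.022, -0.98, 0.2], [-1.0, -0.021, 0.004], [0.0, -0.2, -0.98]] 496.82389549697535 317.6801148428111 241.54268070913582
{'time_s': 0.1, 'joints': [89.069, 22.086, 0.39, -0.024, -68.41, -14.816], 'joint_velocities': [0.063, -0.045, 0.225, 0.188, 0.006, 0.021], 'effort': [0.0, -39.169, 18.793, 4.232, 0.013, -0.0], 'tcp_pos': [0.169, 0.601, 0.222], 'ee_rot': [[0.962, -0.272, -0.0], [-0.272, -0.962, -0.002], [0.0, 0.002, -1.0]], 'wrist_force': [-0.446, 0.062, 0.591], 'moment': [-0.069, -0.005, -0.014], 'gripper_force': 0.0, 'gripper_width': 1.0}
```

View pics/scene0.png

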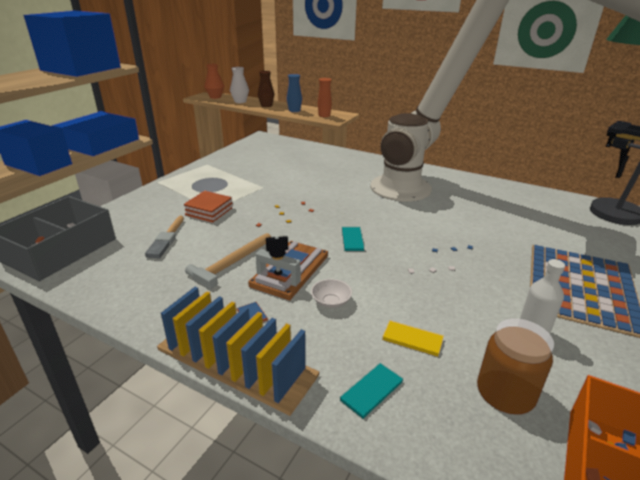

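View pics/top0.png

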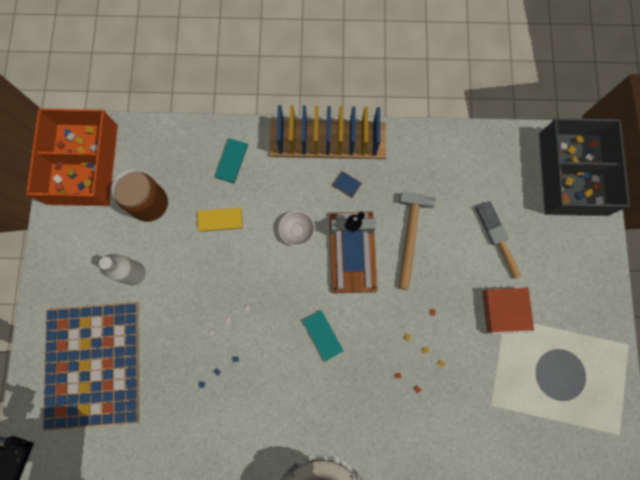

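The jig is at top px ~(353,252), with the bridge and knob at (354,222) and the blue tile at (353,250). Of the look-alikes, turquoise (322,335) and (231,160) and yellow (220,219) lie outside the jig. Only the blue one lies on the bed between the rails, so that is the tile. I'll confirm this in an enlarged crop.

```bash
python3 - <<'E'
from h import *
a=cv2.imread("pics/top0.png")[195:305,310:400]; b=cv2.imread("pics/scene0.png")[225:305,240:340]
a=cv2.resize(a,None,fx=5,fy=5,interpolation=cv2.INTER_CUBIC); b=cv2.resize(b,(350,280),interpolation=cv2.INTER_CUBIC)
o=np.zeros((550,800,3),np.uint8); o[:,:450]=a; o[:280,450:]=b; cv2.imwrite("pics/crop1.png",o)
c=cap("top"); hsv=cv2.cvtColor(c['frame'],cv2.COLOR_BGR2HSV)
def mask(lo,hi,box):
    m=cv2.inRange(hsv,lo,hi); k=np.zeros_like(m); x0,y0,x1,y1=box; k[y0:y1,x0:x1]=m[y0:y1,x0:x1]; return k
def rep(name,m,z):
    cs,_=cv2.findContours(m,0,1); q=max(cs,key=cv2.contourArea); R=cv2.minAreaRect(q)
    print(name,R,[np.round(plane(c,*p,z)[:2],4).tolist() for p in cv2.boxPoints(R)])
B=(322,205,385,300)
rep("blue",mask((95,90,40),(125,255,255),B),.028)
rep("wood",cv2.morphologyEx(mask((3,70,40),(22,255,255),B),cv2.MORPH_CLOSE,np.ones((25,25))),.018)
rep("black",mask((0,0,0),(180,255,45),B),.125)
E
```

```text
blue ((353.05999755859375, 249.75904846191406), (39.288814544677734, 18.78823471069336), 87.27368927001953) [[0.6329, -0.0398], [0.6362, -0.0857], [0.5393, -0.0906], [0.5362, -0.0454]]
wood ((352.4797058105469, 252.37164306640625), (80.21632385253906, 45.814876556396484), 88.15238952636719) [[0.6792, -0.0038], [0.6854, -0.1176], [0.4861, -0.1236], [0.4802, -0.0135]]
black ((353.69866943359375, 220.63699340820312), (14.864226341247559, 21.301488876342773), 20.556045532226562) [[0.6168, -0.0358], [0.6636, -0.0522], [0.6521, -0.0838], [0.6055, -0.0671]]
```

View pics/crop1.png

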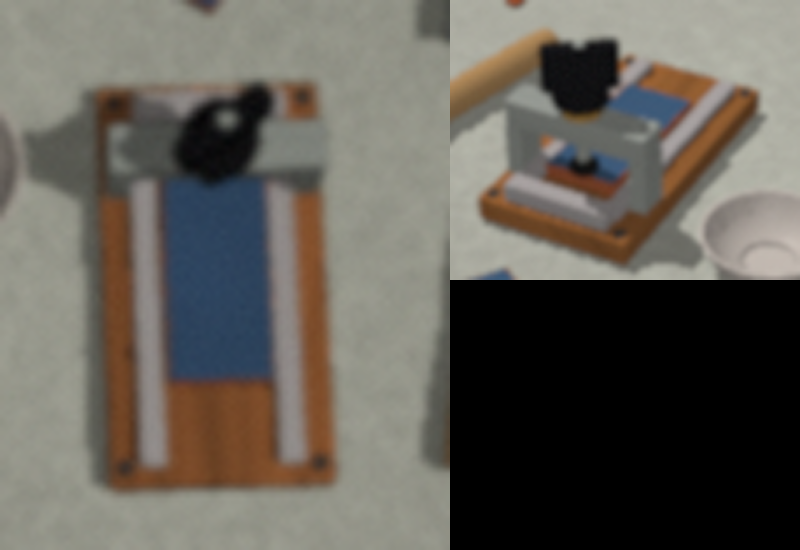

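The crop confirms it: the tile is the blue glazed piece on the bed, running under the steel bridge that carries the black knob (hub near crop (215,140), bar end to the upper right). Its near end is at crop y≈380. I'll work out the knob bar's direction and start the approach.

```bash
python3 - <<'E'
from h import *
ax=np.array([.640,-.062])
for n,box in (("top",(335,200,375,235)),("scene",(255,225,300,270))):
    c=cap(n); g=c['frame'].max(2); x0,y0,x1,y1=box
    print(n,[np.round(proj(c,[*ax,z]),1).tolist() for z in (.075,.095,.125)])
    for row in range(y0,y1): print(row,''.join('#' if v<45 else '+' if v<70 else '.' for v in g[row,x0:x1]))
E
```

```text
top [[353.2, 223.4], [353.8, 221.4], [354.7, 218.2]]
200 ........................................
201 ........................................
202 ........................................
203 ........................................
204 ........................................
205 ........................................
206 ........................................
207 ........................................
208 ........................................
209 ........................................
210 ........................................
211 ........................................
212 .........................+#+............
213 .......................+####+...........
214 ......................+######......+....
215 ................++#++########+..........
216 +..............+####+########...........
217 +.............####+...+#####+...........
218 +............#####+...+#####+...........
219 ...........+######+...+####.............
220 ..........++#######+.+####+.............
221 ..........+###############+.............
222 .........++###############+.............
223 ........
[... 2132 characters left out ...]

256 .................+#########++................
257 ...................++++++....................
258 .............................................
259 .............................................
260 .............................................
261 .............................................
262 .............................................
263 .............................................
264 .............................................
265 .............................................
266 .............................................
267 .............................................
268 .............................................
269 .............................................
```

Request:
step_arm:
  targets: "2.57 2.75 0 0;2.57 2.75 0 0;2.57 2.75 0 0;2.57 2.75 0 0;2.57 2.75 0 0;2.57 2.75 0 0;2.57 2.75 0 0;2.57 2.75 0 0;2.57 2.75 0 0;2.57 2.75 0 0;2.57 2.75 0 0;2.57 2.75 0 0"
  claw: 0

```text
time_s: 1.25
tcp_pos: [0.3772, 0.1985, 0.2229]
ee_rot: [[0.963, -0.271, 0.001], [-0.271, -0.963, 0.001], [0.0, -0.001, -1.0]]
wrist_force: [0.6, 0.2, -0.0]
gripper_width: 0.173
gripper_force: 0.0
```

Request:
step_arm:
  targets: "2.57 2.75 0 0;2.57 2.75 0 0;2.57 2.75 0 0;2.57 2.75 0 0;2.57 2.75 0 0;2.57 2.75 0 0;2.57 2.75 0 0;2.57 2.75 0 0;0 0 0 -6.1;0 0 0 -6.1;0 0 0 -6.2;0 0 0 0"

```text
time_s: 2.25
tcp_pos: [0.515, -0.0678, 0.2223]
ee_rot: [[0.999, 0.047, -0.0], [0.047, -0.999, -0.0], [-0.0, -0.0, -1.0]]
wrist_force: [0.5, -0.1, -0.4]
gripper_width: 0.002
gripper_force: 0.0
```

Request:
step_arm:
  targets: "0 0 4 0;0 0 4 0;0 0 4 0;0 0 4 0;0 0 2.5 0;0 0 1 0;0 0 0.4 0;0 0 0 0"

```text
time_s: 2.92
tcp_pos: [0.5155, -0.0672, 0.0236]
ee_rot: [[0.999, 0.046, 0.0], [0.046, -0.999, -0.0], [0.0, 0.0, -1.0]]
wrist_force: [0.6, 0.0, 0.1]
gripper_width: 0.008
gripper_force: 0.0
```

```bash
python3 - <<'E'
from h import *
c=cap("top");a=c['frame'][195:305,310:400]; d=cap("scene"); b=d['frame'][225:305,240:340]
a=cv2.resize(a,None,fx=5,fy=5,interpolation=cv2.INTER_CUBIC); b=cv2.resize(b,(350,280),interpolation=cv2.INTER_CUBIC)
o=np.zeros((550,800,3),np.uint8); o[:,:450]=a; o[:280,450:]=b; cv2.imwrite("pics/crop2.png",o)
E
```

```text
(no output)
```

View pics/crop2.png

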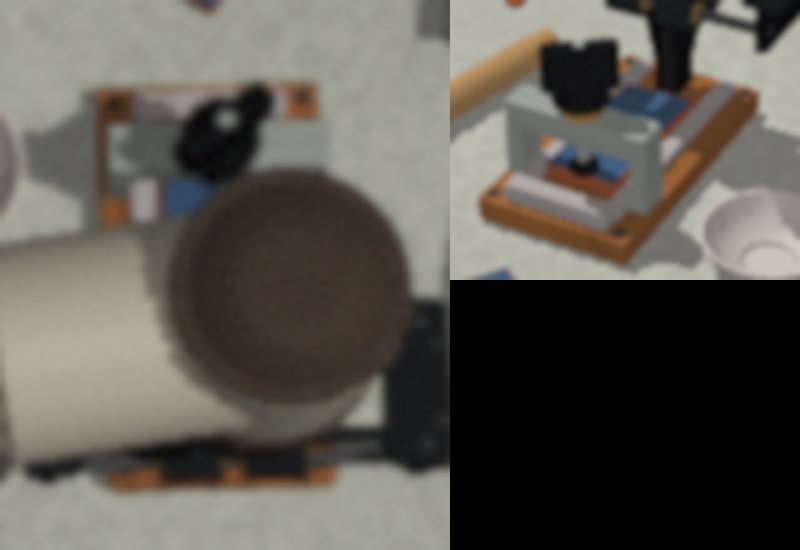

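The closed fingers stand on the bed behind the tile's near end, between the rails (scene crop (675,80)). Next I push gently.

Request:
step_arm:
  targets: "0.3 0 0 0;0.3 0 0 0;0.3 0 0 0;0.2 0 0 0;0.2 0 0 0;0.2 0 0 0;0.2 0 0 0;0.2 0 0 0"

```text
time_s: 3.68
tcp_pos: [0.5341, -0.0665, 0.0235]
ee_rot: [[0.999, 0.046, -0.0], [0.046, -0.999, -0.0], [-0.0, 0.0, -1.0]]
wrist_force: [-1.3, -0.1, 0.5]
gripper_width: 0.003
gripper_force: 0.6
```

Request:
step_arm:
  targets: "0.15 0 0 0;0.15 0 0 0;0.15 0 0 0;0.15 0 0 0"

```text
time_s: 4.02
tcp_pos: [0.5402, -0.0661, 0.0235]
ee_rot: [[0.999, 0.046, -0.0], [0.046, -0.999, 0.0], [-0.0, -0.0, -1.0]]
wrist_force: [-1.0, 0.1, 1.0]
gripper_width: 0.005
gripper_force: 0.4
```

Request:
step_arm:
  targets: "0.1 0 0 0;0.1 0 0 0"

```text
time_s: 4.18
tcp_pos: [0.5422, -0.066, 0.0235]
ee_rot: [[0.999, 0.046, 0.0], [0.046, -0.999, 0.0], [0.0, -0.0, -1.0]]
wrist_force: [-0.0, 0.2, -0.1]
gripper_width: 0.005
gripper_force: 0.5
```

Request:
step_arm:
  targets: "0.1 0 0 0;0.1 0 0 0"

```text
time_s: 4.35
tcp_pos: [0.5424, -0.0661, 0.0233]
ee_rot: [[0.999, 0.046, -0.004], [0.046, -0.999, -0.0], [-0.004, 0.0, -1.0]]
wrist_force: [-5.9, 1.3, 5.3]
gripper_width: 0.006
gripper_force: 2.8
```

Request:
step_arm:
  targets: "0.1 0 0 0"

```text
time_s: 4.43
tcp_pos: [0.5424, -0.0661, 0.0232]
ee_rot: [[0.999, 0.046, -0.006], [0.046, -0.999, -0.0], [-0.006, 0.0, -1.0]]
wrist_force: [-7.4, 0.3, 5.5]
gripper_width: 0.005
gripper_force: 3.7
```

Request:
step_arm:
  targets: "0.05 0 0 0;0.05 0 0 0"

```text
time_s: 4.6
tcp_pos: [0.5424, -0.0662, 0.0231]
ee_rot: [[0.999, 0.045, -0.008], [0.045, -0.999, -0.001], [-0.008, 0.0, -1.0]]
wrist_force: [-7.2, 1.0, 6.1]
gripper_width: 0.003
gripper_force: 4.1
```

Forces step to 7 N with the TCP stalled at x=0.5424, close to the predicted home position, so the tile is against the stop. I'll back off and raise.

Request:
step_arm:
  targets: "-0.5 0 0 0;-1 0 0 0;0 0 -2 0;0 0 -4 0;0 0 -4 0;0 0 -4 0;0 0 -3 0;0 0 0 7;0 0 0 7;0 0 0 7;0 0 0 7;0 0 0 7"
  claw: 5

```text
time_s: 5.6
tcp_pos: [0.5312, -0.0665, 0.1938]
ee_rot: [[0.842, -0.54, 0.002], [-0.54, -0.842, 0.0], [0.002, -0.002, -1.0]]
wrist_force: [1.2, 1.4, -0.2]
gripper_width: 0.571
gripper_force: 0.0
```

Request:
step_arm:
  targets: "0 0 0 7;0 0 0 7;0 0 0 7;0 0 0 1.7;0 0 0 0"

```text
time_s: 6.02
tcp_pos: [0.5312, -0.0665, 0.1936]
ee_rot: [[0.573, -0.82, 0.002], [-0.82, -0.573, 0.0], [0.001, -0.002, -1.0]]
wrist_force: [0.3, -0.8, -0.4]
gripper_width: 0.572
gripper_force: 0.0
```

```bash
python3 - <<'E'
from h import *
s=sense(); R=np.array(s['ee_rot']); print(np.round(s['joints'],1), np.round(s['tcp_pos'],4), np.round(R,3).tolist(), s['moment'])
print("to knob cm", R.T@(np.array([.638,-.062,.19])-s['tcp_pos'])*100)
d=cap("scene"); b=d['frame'][215:315,240:340]; cv2.imwrite("pics/crop3.png",cv2.resize(b,(600,600),interpolation=cv2.INTER_CUBIC))
E
```

```text
[ 10.2  14.7 -14.7   0.  -60.5  24.7] [ 0.5312 -0.0665  0.1936] [[0.573, -0.82, 0.002], [-0.82, -0.573, 0.0], [0.001, -0.002, -1.0]] [ 0.02691887 -0.03185166  0.02693486]
to knob cm [ 5.74785333 -9.01555797  0.38089251]
```

View pics/crop3.png

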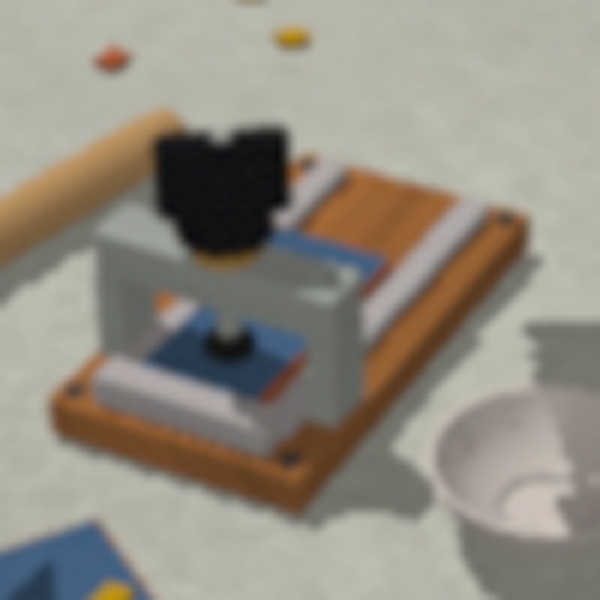

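The tile's far end meets the stop with no gap (crop (240,395)). The bar is seen nearly broadside to the scene camera, centred at crop (222,140). Next I go over the knob and descend.

Request:
step_arm:
  targets: "1.9 -3 0 0;1.9 -3 0 0;1.95 -3 0 0;0 0 1.5 0;0 0 0 0"

```text
time_s: 6.48
tcp_pos: [0.6375, -0.0618, 0.1748]
ee_rot: [[0.573, -0.819, -0.005], [-0.82, -0.573, 0.001], [-0.003, 0.004, -1.0]]
wrist_force: [-1.9, -0.5, -2.1]
gripper_width: 0.574
gripper_force: 0.0
```

```bash
python3 - <<'E'
from h import *
d=cap("scene"); b=d['frame'][195:275,230:330]; cv2.imwrite("pics/crop4.png",cv2.resize(b,(750,600),interpolation=cv2.INTER_CUBIC))
s=sense(); print(np.round(s['tcp_pos'],4),proj(d,s['tcp_pos']), s['moment'],s['joints'])
E
```

```text
[ 0.6367 -0.0621  0.1761] [276.61670627 216.31058276] [ 0.04526243  0.02151058 -0.00799232] [ 8.87443031e+00  2.55100686e+01 -9.25825301e-01 -4.96009096e-02
 -6.38376414e+01  2.61160994e+01]
```

View pics/crop4.png

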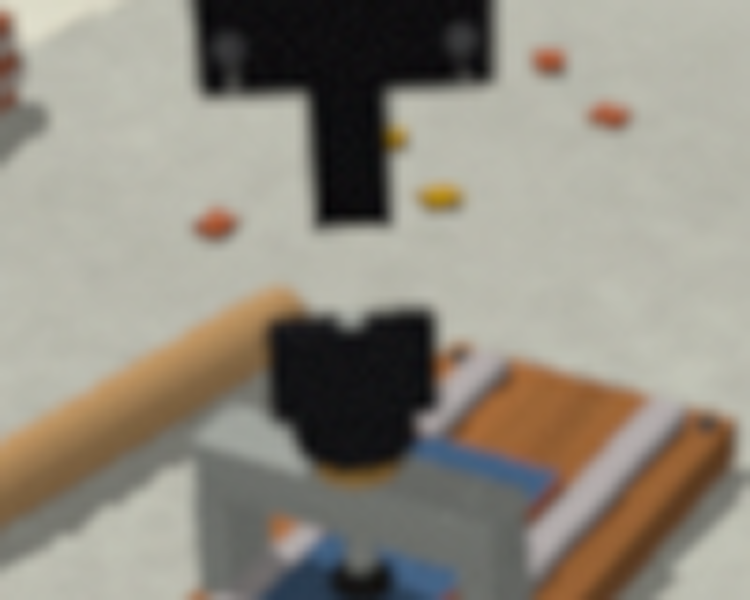

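The fingers are centred over the bar (both at crop x≈353) and aligned with it. I'll descend and grip.

Request:
step_arm:
  targets: "0 0 2.5 0;0 0 2.5 0;0 0 1.5 0;0 0 0.5 0;0 0 0 0;0 0 0 0"

```text
time_s: 7.03
tcp_pos: [0.6381, -0.0622, 0.1101]
ee_rot: [[0.573, -0.819, 0.002], [-0.819, -0.573, -0.0], [0.001, -0.001, -1.0]]
wrist_force: [-0.2, -0.2, 0.4]
gripper_width: 0.569
gripper_force: 0.0
```

```bash
python3 -c "
from h import *
s=sense(); print(s['tcp_pos'],s['moment'],s['wrist_force'])"
```

```text
[ 0.63810567 -0.06222047  0.11008452] [ 0.02355637 -0.05222989  0.01578868] [-0.17972741 -0.16581038  0.44147025]
```

Request:
step_arm:
  targets: "0 0 0.6 0;0 0 0.5 0;0 0 0 0"

```text
time_s: 7.28
tcp_pos: [0.6373, -0.0621, 0.0972]
ee_rot: [[0.573, -0.82, -0.001], [-0.82, -0.573, 0.0], [-0.001, 0.0, -1.0]]
wrist_force: [-0.6, 0.6, -0.1]
gripper_width: 0.578
gripper_force: 0.0
```

Request:
step_arm:
  targets: "0 0 0 0;0 0 0 0;0 0 0 0;0 0 0 0;0 0 0 0;0 0 0 0;0 0 0 0;0 0 0 0"
  claw: 0

```text
time_s: 7.95
tcp_pos: [0.6376, -0.0622, 0.0976]
ee_rot: [[0.573, -0.82, -0.0], [-0.82, -0.573, -0.0], [-0.0, 0.0, -1.0]]
wrist_force: [-1.4, -0.2, 0.9]
gripper_width: 0.161
gripper_force: 30.0
```

```bash
python3 -c "
from h import *
s=sense(); print(s['tcp_pos'],s['moment'],s['wrist_force'],s['gripper_width'],s['gripper_force'],s['joints'])"
```

```text
[ 0.63756372 -0.06219288  0.09759868] [-0.04738561  0.12628148  0.02042405] [-1.42318528 -0.15057982  0.93421752] 0.16086372355836462 29.99891521409154 [ 8.87604604e+00  2.96027305e+01 -6.36161967e+00  5.18809886e-03
 -5.40589972e+01  2.60781242e+01]
```

Request:
step_arm:
  targets: "0 0 0 3;0 0 0 3;0 0 0 3;0 0 0 3;0 0 0 3;0 0 0 3;0 0 0 3;0 0 0 3;0 0 0 3;0 0 0 3;0 0 0 3;0 0 0 3"

```text
time_s: 8.95
tcp_pos: [0.6383, -0.062, 0.0976]
ee_rot: [[-0.021, -1.0, 0.001], [-1.0, 0.021, 0.0], [-0.0, -0.001, -1.0]]
wrist_force: [0.7, -0.1, -0.6]
gripper_width: 0.16
gripper_force: 30.0
```

```bash
cat > m.py <<'E'
from h import *
s=sense(); R=np.array(s['ee_rot']); print('yaw %.2f Mz %.3f w %.4f g %.1f'%(np.degrees(np.arctan2(R[1,0],R[0,0])),s['moment'][2],s['gripper_width'],s['gripper_force']),np.round(s['wrist_force'],1),np.round(s['tcp_pos'],4),round(s['joints'][5],1))
E
python3 m.py
```

```text
yaw -91.17 Mz 0.015 w 0.1603 g 30.0 [ 0.7 -0.1 -0.6] [ 0.6383 -0.062   0.0976] -10.1
```

Request:
step_arm:
  targets: "0 0 0 2.5;0 0 0 2.5"

```text
time_s: 9.12
tcp_pos: [0.6384, -0.062, 0.0976]
ee_rot: [[-0.107, -0.994, 0.002], [-0.994, 0.107, 0.0], [-0.0, -0.002, -1.0]]
wrist_force: [1.1, 0.6, -0.2]
gripper_width: 0.155
gripper_force: 30.0
```

```bash
python3 m.py
```

```text
yaw -96.15 Mz 0.038 w 0.1546 g 30.0 [ 1.1  0.6 -0.2] [ 0.6384 -0.062   0.0976] -15.0
```

Request:
step_arm:
  targets: "0 0 0 2.5;0 0 0 2.5"

```text
time_s: 9.28
tcp_pos: [0.6385, -0.062, 0.0976]
ee_rot: [[-0.193, -0.981, 0.002], [-0.981, 0.193, 0.0], [-0.001, -0.002, -1.0]]
wrist_force: [2.3, 0.2, -1.0]
gripper_width: 0.161
gripper_force: 30.0
```

```bash
python3 m.py
```

```text
yaw -101.15 Mz 0.015 w 0.1614 g 30.0 [ 2.3  0.2 -1. ] [ 0.6385 -0.062   0.0976] -20.0
```

Request:
step_arm:
  targets: "0 0 0 2.5;0 0 0 2.5"

```text
time_s: 9.45
tcp_pos: [0.6386, -0.062, 0.0976]
ee_rot: [[-0.278, -0.961, 0.002], [-0.961, 0.278, 0.0], [-0.001, -0.002, -1.0]]
wrist_force: [1.7, -0.4, -1.3]
gripper_width: 0.158
gripper_force: 30.0
```

```bash
python3 m.py
```

```text
yaw -106.15 Mz 0.017 w 0.1582 g 30.0 [ 1.7 -0.4 -1.3] [ 0.6386 -0.062   0.0976] -25.0
```

Request:
step_arm:
  targets: "0 0 0 2.5;0 0 0 2.5"

```text
time_s: 9.62
tcp_pos: [0.6387, -0.062, 0.0976]
ee_rot: [[-0.361, -0.933, 0.002], [-0.933, 0.361, 0.0], [-0.001, -0.002, -1.0]]
wrist_force: [1.9, -0.5, -1.1]
gripper_width: 0.162
gripper_force: 30.0
```

```bash
python3 m.py
```

```text
yaw -111.15 Mz 0.011 w 0.1623 g 30.0 [ 1.9 -0.5 -1.1] [ 0.6387 -0.062   0.0976] -30.0
```

Request:
step_arm:
  targets: "0 0 0 2.5;0 0 0 2.5"

```text
time_s: 9.78
tcp_pos: [0.6388, -0.0621, 0.0976]
ee_rot: [[-0.441, -0.898, 0.003], [-0.898, 0.441, 0.0], [-0.001, -0.002, -1.0]]
wrist_force: [2.3, -1.3, -1.6]
gripper_width: 0.162
gripper_force: 30.0
```

```bash
python3 m.py
```

```text
yaw -116.14 Mz 0.013 w 0.1624 g 30.0 [ 2.3 -1.3 -1.6] [ 0.6388 -0.0621  0.0976] -35.0
```

Request:
step_arm:
  targets: "0 0 0 2.5;0 0 0 2.5"

```text
time_s: 9.95
tcp_pos: [0.6389, -0.0621, 0.0977]
ee_rot: [[-0.517, -0.856, 0.003], [-0.856, 0.517, -0.0], [-0.001, -0.002, -1.0]]
wrist_force: [2.0, -1.3, -0.9]
gripper_width: 0.163
gripper_force: 30.0
```

```bash
python3 m.py
```

```text
yaw -121.15 Mz 0.027 w 0.1628 g 30.0 [ 2.  -1.3 -0.9] [ 0.6389 -0.0621  0.0977] -40.0
```

Request:
step_arm:
  targets: "0 0 0 2.5;0 0 0 2.5"

```text
time_s: 10.12
tcp_pos: [0.639, -0.0622, 0.0977]
ee_rot: [[-0.59, -0.808, 0.003], [-0.808, 0.59, -0.0], [-0.002, -0.002, -1.0]]
wrist_force: [2.7, -0.5, -2.6]
gripper_width: 0.158
gripper_force: 30.0
```

```bash
python3 m.py
```

```text
yaw -126.14 Mz 0.024 w 0.1582 g 30.0 [ 2.7 -0.5 -2.6] [ 0.639  -0.0622  0.0977] -45.0
```

Request:
step_arm:
  targets: "0 0 0 2.5;0 0 0 2.5"

```text
time_s: 10.28
tcp_pos: [0.6391, -0.0622, 0.0977]
ee_rot: [[-0.658, -0.753, 0.003], [-0.753, 0.658, -0.0], [-0.002, -0.002, -1.0]]
wrist_force: [2.7, -1.9, -1.6]
gripper_width: 0.161
gripper_force: 30.0
```

```bash
python3 m.py
```

```text
yaw -131.14 Mz 0.093 w 0.1610 g 30.0 [ 2.7 -1.9 -1.6] [ 0.6391 -0.0622  0.0977] -50.0
```

Request:
step_arm:
  targets: "0 0 0 2.5"

```text
time_s: 10.37
tcp_pos: [0.6392, -0.0623, 0.0977]
ee_rot: [[-0.69, -0.724, 0.003], [-0.724, 0.69, -0.0], [-0.002, -0.003, -1.0]]
wrist_force: [3.0, -1.4, -1.8]
gripper_width: 0.155
gripper_force: 30.0
```

```bash
python3 m.py
```

```text
yaw -133.64 Mz 0.068 w 0.1553 g 30.0 [ 3.  -1.4 -1.8] [ 0.6392 -0.0623  0.0977] -52.5
```

Request:
step_arm:
  targets: "0 0 0 2.5"

```text
time_s: 10.45
tcp_pos: [0.6392, -0.0623, 0.0977]
ee_rot: [[-0.721, -0.693, 0.003], [-0.693, 0.721, -0.0], [-0.002, -0.002, -1.0]]
wrist_force: [2.0, -2.3, -2.4]
gripper_width: 0.157
gripper_force: 30.0
```

```bash
python3 m.py
```

```text
yaw -136.14 Mz 0.032 w 0.1571 g 30.0 [ 2.  -2.3 -2.4] [ 0.6392 -0.0623  0.0977] -55.0
```

Request:
step_arm:
  targets: "0 0 0 2.5;0 0 0 2.5"

```text
time_s: 10.62
tcp_pos: [0.6393, -0.0624, 0.0977]
ee_rot: [[-0.779, -0.627, 0.003], [-0.627, 0.779, -0.0], [-0.002, -0.002, -1.0]]
wrist_force: [2.8, -1.2, -1.4]
gripper_width: 0.157
gripper_force: 30.0
```

```bash
python3 m.py
```

```text
yaw -141.14 Mz 0.056 w 0.1570 g 30.0 [ 2.8 -1.2 -1.4] [ 0.6393 -0.0624  0.0977] -60.0
```

Still free at 86°, since those readings were noise. I continue.

Request:
step_arm:
  targets: "0 0 0 2.5;0 0 0 2.5"

```text
time_s: 10.78
tcp_pos: [0.6394, -0.0625, 0.0977]
ee_rot: [[-0.83, -0.557, 0.004], [-0.557, 0.83, -0.001], [-0.003, -0.002, -1.0]]
wrist_force: [3.2, -2.2, -2.2]
gripper_width: 0.159
gripper_force: 30.0
```

```bash
python3 m.py
```

```text
yaw -146.14 Mz 0.050 w 0.1589 g 30.0 [ 3.2 -2.2 -2.2] [ 0.6394 -0.0625  0.0977] -65.0
```

Request:
step_arm:
  targets: "0 0 0 2.5;0 0 0 2.5"

```text
time_s: 10.95
tcp_pos: [0.6394, -0.0625, 0.0977]
ee_rot: [[-0.875, -0.484, 0.004], [-0.484, 0.875, -0.001], [-0.003, -0.002, -1.0]]
wrist_force: [3.8, -2.3, -2.3]
gripper_width: 0.164
gripper_force: 30.0
```

```bash
python3 m.py
```

```text
yaw -151.04 Mz 0.585 w 0.1636 g 30.0 [ 3.8 -2.3 -2.3] [ 0.6394 -0.0625  0.0977] -70.0
```

Request:
step_arm:
  targets: "0 0 0 2.5;0 0 0 2.5"

```text
time_s: 11.12
tcp_pos: [0.6394, -0.0626, 0.0977]
ee_rot: [[-0.914, -0.407, 0.004], [-0.407, 0.914, -0.001], [-0.003, -0.003, -1.0]]
wrist_force: [3.3, -2.7, -3.2]
gripper_width: 0.166
gripper_force: 30.0
```

```bash
python3 m.py
```

```text
yaw -156.00 Mz 0.593 w 0.1658 g 30.0 [ 3.3 -2.7 -3.2] [ 0.6394 -0.0626  0.0977] -74.9
```

Request:
step_arm:
  targets: "0 0 0 2.5;0 0 0 2.5"

```text
time_s: 11.28
tcp_pos: [0.6395, -0.0627, 0.0977]
ee_rot: [[-0.946, -0.326, 0.004], [-0.326, 0.946, -0.001], [-0.003, -0.002, -1.0]]
wrist_force: [2.9, -2.6, -2.4]
gripper_width: 0.162
gripper_force: 30.0
```

```bash
python3 m.py
```

```text
yaw -161.00 Mz 0.586 w 0.1618 g 30.0 [ 2.9 -2.6 -2.4] [ 0.6395 -0.0627  0.0977] -79.9
```

Bite lies between yaw −146.1 and −151.0 (≈ −148.6) and the grip isn't slipping. Target yaw is ≈ −194, another 33°.

Request:
step_arm:
  targets: "0 0 0 2.5;0 0 0 2.5;0 0 0 2.5;0 0 0 2.5;0 0 0 2.5;0 0 0 2.5"

```text
time_s: 11.78
tcp_pos: [0.6396, -0.063, 0.0977]
ee_rot: [[-0.998, -0.07, 0.004], [-0.07, 0.998, -0.002], [-0.004, -0.002, -1.0]]
wrist_force: [3.8, -3.5, -3.2]
gripper_width: 0.169
gripper_force: 30.0
```

```bash
python3 m.py
```

```text
yaw -176.00 Mz 0.588 w 0.1689 g 30.0 [ 3.8 -3.5 -3.2] [ 0.6396 -0.063   0.0977] -94.9
```

Request:
step_arm:
  targets: "0 0 0 2.5;0 0 0 2.5;0 0 0 2.5;0 0 0 2.5;0 0 0 2.5;0 0 0 2.5;0 0 0 2.5;0 0 0 0.5"

```text
time_s: 12.45
tcp_pos: [0.6396, -0.0633, 0.0977]
ee_rot: [[-0.97, 0.241, 0.004], [0.241, 0.97, -0.002], [-0.004, -0.001, -1.0]]
wrist_force: [3.3, -4.8, -2.2]
gripper_width: 0.169
gripper_force: 30.0
```

```bash
python3 m.py; python3 - <<'E'
from h import *
d=cap("scene"); b=d['frame'][195:275,230:330]; t=cap("top")['frame'][195:275,300:400]
o=np.hstack([cv2.resize(x,(400,320),interpolation=cv2.INTER_CUBIC) for x in (b,t)]); cv2.imwrite("pics/crop5.png",o)
E
```

```text
yaw 166.04 Mz 0.652 w 0.1691 g 30.0 [ 3.3 -4.8 -2.2] [ 0.6396 -0.0633  0.0977] -112.9
```

View pics/crop5.png

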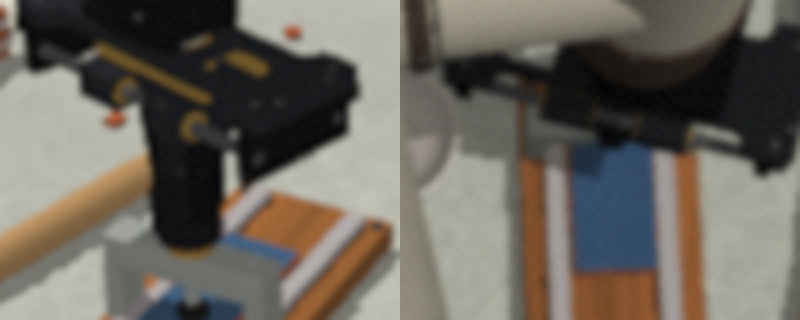

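The gripper hides the knob, with no visible disturbance to the jig or tile. I'll release, rise clear and check the bar's angle (expected ≈ −14°).

Request:
step_arm:
  targets: "0 0 0 0;0 0 0 0;0 0 0 0;0 0 0 0;0 0 0 0;0 0 0 0"
  claw: 5

```text
time_s: 13.05
tcp_pos: [0.6377, -0.062, 0.0976]
ee_rot: [[-0.97, 0.243, -0.0], [0.243, 0.97, 0.0], [0.0, 0.0, -1.0]]
wrist_force: [-0.3, -0.4, 0.2]
gripper_width: 0.52
gripper_force: 0.0
```

Request:
step_arm:
  targets: "0 0 -1 0;0 0 -2 0;0 0 -3 0;0 0 -4 0;4 0 0 0;4 0 0 0;4 0 0 0;4 0 0 0;4 0 0 0;0 0 0 0"

```text
time_s: 13.88
tcp_pos: [0.4361, -0.0138, 0.1976]
ee_rot: [[-0.97, 0.242, -0.004], [0.242, 0.97, 0.001], [0.004, -0.0, -1.0]]
wrist_force: [0.2, -0.5, -0.4]
gripper_width: 0.571
gripper_force: 0.0
```

```bash
python3 m.py; python3 - <<'E'
from h import *
t=cap("top"); f=t['frame']; d=cap("scene")['frame']
a=np.hstack([cv2.resize(f[195:285,310:400],(400,400),interpolation=cv2.INTER_CUBIC),cv2.resize(d[215:305,240:330],(400,400),interpolation=cv2.INTER_CUBIC)])
cv2.imwrite("pics/crop6.png",a); cv2.imwrite("pics/top9.png",f); cv2.imwrite("pics/scene9.png",d)
for u,v in ((354.7,218.2),):
    print(plane(t,u,v,.125))
g=f.max(2)
for row in range(205,235): print(row,''.join('#' if v<45 else '+' if v<70 else '.' for v in g[row,335:375]))
E
```

```text
yaw 166.01 Mz 0.026 w 0.5711 g 0.0 [ 0.2 -0.5 -0.4] [ 0.4361 -0.0138  0.1976] -123.5
[ 0.64009189 -0.0619171   0.125     ]
205 ........................................
206 ........................................
207 ........................................
208 ........................................
209 ....................+++.................
210 ...................+###+................
211 ...................####+................
212 ...................####+................
213 ..................+####+................
214 ..................#####+................
215 ................+######+................
216 ...............+###++##+................
217 ..............####+...+#+...............
218 .............+####....+##+..............
219 ...........++#####+...+###..............
220 ...........+######++.+####..............
221 ...........+##############+.............
222 ...........+##############+.............
223 ..........+###############+.............
224 ...........+##############+.............
225 ...........+##############..............
226 ...........+#############+..............
227 ............+###########+...............
228 ............++##########+...............
229 ..........+.++#########++...............
230 .......++....++######+++................
231 ...............++###+...................
232 .................+++....................
233 ........................................
234 ........................................
```

View pics/crop6.png

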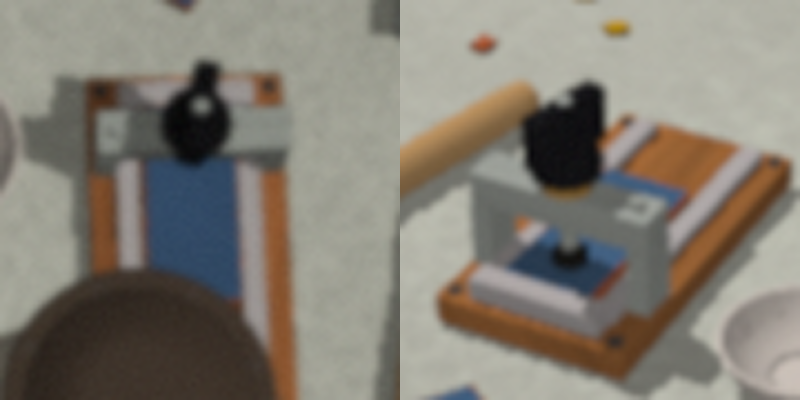

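The gripper has let go, the tile still looks home, and the bar points roughly up-image. I'll check the angle sub-pixel, before and after, to rule out grip slip.

```bash
python3 - <<'E'
from h import *
t=cap("top"); sc=cap("scene")
T0=cv2.imread("pics/top0.png");T1=cv2.imread("pics/top9.png");S0=cv2.imread("pics/scene0.png");S1=cv2.imread("pics/scene9.png")
ax=np.array([.6385,-.062])
def pr(c,a,L,z=.125): return np.round(proj(c,[ax[0]+L*np.cos(np.radians(a)),ax[1]+L*np.sin(np.radians(a)),z]),1)
for L in(.015,.02): print(L,{a:pr(t,a,L).tolist() for a in (-20,-14,-8,-2)})
g=T1.max(2).astype(float)
for v in range(207,216):
    w=np.clip(90-g[v,350:364],0,60); print(v,w.sum()//1, round((w*np.arange(350,364)).sum()/max(w.sum(),1),2))
print(g[208:217,350:364].astype(int))
def hw(S,rows):
    g=S.max(2).astype(float); o=[]
    for v in rows:
        r=g[v,255:300]; k=np.where(r<80)[0]; o.append((255+k[0],255+k[-1]))
    return o
print(hw(S0,range(240,246)),hw(S1,range(238,246)))
E
```

```text
0.015 {-20: [357.0, 212.9], -14: [356.4, 212.7], -8: [355.7, 212.5], -2: [355.0, 212.5]}
0.02 {-20: [357.8, 210.9], -14: [356.9, 210.6], -8: [356.0, 210.4], -2: [355.1, 210.3]}
207 0.0 0.0
208 0.0 0.0
209 90.0 356.0
210 247.0 356.05
211 282.0 355.95
212 295.0 355.7
213 306.0 355.5
214 326.0 355.13
215 396.0 354.56
[[158 158 156 145 121 110 111 118 128 139 152 156 160 161]
 [160 160 152 124  88  61  59  67  85 114 143 155 157 160]
 [159 156 145 104  58  32  26  28  53  91 129 148 152 154]
 [157 149 131  85  41  19  19  22  45  87 120 139 143 146]
 [151 140 111  72  33  15  19  24  50  95 126 142 144 147]
 [144 129  98  57  26  17  13  26  57 106 136 147 150 150]
 [127 106  75  41  21  19  16  28  68 113 141 149 150 150]
 [ 90  65  42  26  21  24  23  31  66 112 139 149 152 154]
 [ 45  31  21  30  45  50  42  34  51  91 125 145 150 152]]
[(np.int64(266), np.int64(287)), (np.int64(266), np.int64(287)), (np.int64(266), np.int64(287)), (np.int64(266), np.int64(287)), (np.int64(266), np.int64(287)), (np.int64(266), np.int64(287))] [(np.int64(274), np.int64(285)), (np.int64(271), np.int64(285)), (np.int64(269), np.int64(285)), (np.int64(268), np.int64(285)), (np.int64(267), np.int64(285)), (np.int64(267), np.int64(285)), (np.int64(267), np.int64(285)), (np.int64(267), np.int64(285))]
```

The image suggests −8 to −13°. A regrip at the commanded yaw will show any lag through the opening, and correct it.

Request:
step_arm:
  targets: "-4 0 0 0;-4 0 0 0;-4 0 0 0;-4 0 0 0;-4 0 0 0;0 0 0 0;0 0 4 0;0 0 3 0;0 0 0 0;0 0 0 0"

```text
time_s: 14.92
tcp_pos: [0.6376, -0.0629, 0.1256]
ee_rot: [[-0.97, 0.243, -0.004], [0.243, 0.97, -0.001], [0.004, -0.002, -1.0]]
wrist_force: [0.3, -0.6, 1.1]
gripper_width: 0.574
gripper_force: 0.0
```

Request:
step_arm:
  targets: "0 0 1.5 0;0 0 1.2 0;0 0 0.3 0;0 0 0 0"

```text
time_s: 15.25
tcp_pos: [0.6378, -0.0622, 0.0978]
ee_rot: [[-0.97, 0.243, -0.0], [0.243, 0.97, -0.0], [0.0, -0.0, -1.0]]
wrist_force: [0.4, -0.1, -0.1]
gripper_width: 0.573
gripper_force: 0.0
```

Request:
step_arm:
  targets: "0 0 0 0;0 0 0 0;0 0 0 0;0 0 0 0;0 0 0 0;0 0 0 0"
  claw: 0

```text
time_s: 15.75
tcp_pos: [0.6378, -0.0621, 0.0978]
ee_rot: [[-0.97, 0.243, 0.0], [0.243, 0.97, 0.0], [-0.0, 0.0, -1.0]]
wrist_force: [0.2, -0.1, 0.1]
gripper_width: 0.206
gripper_force: 0.0
```

```bash
python3 m.py
```

```text
yaw 165.96 Mz 0.054 w 0.2059 g 0.0 [ 0.2 -0.1  0.1] [ 0.6378 -0.0621  0.0978] -112.9
```

Request:
step_arm:
  targets: "0 0 0 0;0 0 0 0"

```text
time_s: 15.92
tcp_pos: [0.6376, -0.063, 0.0978]
ee_rot: [[-0.97, 0.241, -0.001], [0.241, 0.97, -0.001], [0.0, -0.001, -1.0]]
wrist_force: [-0.1, -4.3, 0.9]
gripper_width: 0.167
gripper_force: 29.7
```

```bash
python3 m.py
```

```text
yaw 166.03 Mz 0.441 w 0.1671 g 29.7 [-0.1 -4.3  0.9] [ 0.6376 -0.063   0.0978] -112.9
```

Residual lag is about 2° (opening 0.167 against 0.160). I'll add 2° and release for good.

Request:
step_arm:
  targets: "0 0 0 1;0 0 0 1;0 0 0 0;0 0 0 0"

```text
time_s: 16.25
tcp_pos: [0.6376, -0.0629, 0.0978]
ee_rot: [[-0.961, 0.276, -0.0], [0.276, 0.961, -0.001], [0.0, -0.001, -1.0]]
wrist_force: [-1.1, -4.8, 1.5]
gripper_width: 0.173
gripper_force: 30.9
```

```bash
python3 m.py
```

```text
yaw 163.98 Mz 0.605 w 0.1729 g 30.9 [-1.1 -4.8  1.5] [ 0.6376 -0.0629  0.0978] -114.9
```

Request:
step_arm:
  targets: "0 0 0 0;0 0 0 0;0 0 0 0;0 0 0 0;0 0 0 0;0 0 0 0"
  claw: 5

```text
time_s: 16.75
tcp_pos: [0.6378, -0.0617, 0.0974]
ee_rot: [[-0.961, 0.277, 0.0], [0.277, 0.961, 0.0], [0.0, 0.0, -1.0]]
wrist_force: [0.6, 0.2, 0.4]
gripper_width: 0.527
gripper_force: 0.0
```

Request:
step_arm:
  targets: "0 0 -1 0;0 0 -2 0;0 0 -3 0;0 0 -4 0;4 0 0 0;4 0 0 0;4 0 0 0;0 0 0 0;0 0 0 0;0 0 0 0"

```text
time_s: 17.58
tcp_pos: [0.5231, -0.0287, 0.199]
ee_rot: [[-0.961, 0.276, 0.003], [0.276, 0.961, 0.0], [-0.003, 0.001, -1.0]]
wrist_force: [0.5, 0.0, -0.8]
gripper_width: 0.573
gripper_force: 0.0
```

```bash
python3 m.py; python3 - <<'E'
from h import *
t=cap("top"); f=t['frame']; d=cap("scene")['frame']
cv2.imwrite("pics/fin.png",np.hstack([cv2.resize(f[120:300,240:440],(400,360)),cv2.resize(d[215:305,240:340],(400,360),interpolation=cv2.INTER_CUBIC)]))
E
```

```text
yaw 163.99 Mz -0.002 w 0.5735 g 0.0 [ 0.5  0.  -0.8] [ 0.5231 -0.0287  0.199 ] -120.7
```

View pics/fin.png

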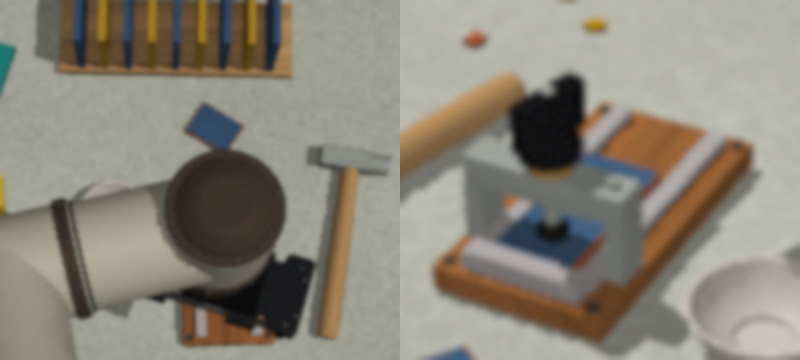

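The tile is still home under the foot, the other things are where they were, and the robot is clear. I'm handing in.

```bash
python3 -c "
from station import r
print(r.finish_job())"
```

```text
the job is handed in; nothing more can be done
None
```

The job is handed in after about 18 s of robot time: the tile was pushed home against the stop, and the knob was turned about 45° (roughly ±4°) past the felt bite and released, with nothing else on the table touched.

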